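# Clear the display base, then show the tall crystal point

### The arm

A 7-joint arm with a two-finger parallel gripper is mounted at the origin on the work surface. World frame = base frame: x ahead of the robot, y to its left, z up, the work surface at z = 0. Lengths are in m, angles in rad, forces in N, time in s.
With the tool pointing down it reaches from about 0.35 to 0.9 m from the base axis. Payload 7.2 kg.
Tool frame: the origin (TCP) lies at the very end of the fingers, on their centre line; the grasp point (between the pads) lies 19 mm behind it (ctrl.pinch_z is the distance from the TCP to the grasp point, in m); z points along the fingers, y is the line along which they close (so a half turn about z gives the same grasp; the last joint's range is limited). The gripper opens to 88 mm and grips with 3 to 60 N. Pads are 20 mm wide; open, the fingers measure 115 mm over their backs; the gripper's body (75 mm by 178 mm) begins 61 mm behind the grasp point.
Start: joints at [1.051, 0.411, -0.013, 1.596, 0.006, 1.134, -0.082], TCP at [0.273, -0.562, 0.187] pointing down, gripper open.
Joint ranges: [-2.95, 2.95], [-0.29, 1.99], [-1.47, 1.44], [0.14, 2.54], [-1.03, 4.17], [0.13, 1.85], [-2.86, 2.86]. Speed limits (rad/s): [2.39, 2.39, 3.01, 3.01, 3.14, 3.14, 3.14].

### API

Orientations are given as a 3x3 rotation matrix whose columns are the frame's x, y, z axes.
In Python, from workcell import ctrl gives the robot as it stands.
- The arm moves only by the tool jog_arm, never from a script. Its argument "commands" is a list of rows, each an object with "dp": the shift along the tool's x, y, z in m, a list of three; "twist": the turn about the tool's z in degrees. A call has 1 to 20 rows; each row is the pose to reach, as a shift and turn from the pose commanded when the call began, along the tool's axes at that moment; what a row does not reach only later rows make up. A row lasts 1/10 s, in which the tool goes at most 50 mm and 8.59 degrees, less where a joint would pass 70% of its speed; a pose out of reach is approached as far as the arm can. A call with a gripper value outside its range is refused whole. "grip" is the opening in per cent of the stroke, from 0 (shut) to 100 (fully open), set as the call begins (left out, the last holds). The fingers move at their own pace and stop on an object; "force" is the grip in N (left out, the last holds). Time passes only in rows, so rows that repeat a pose let the fingers close. It gives the time, the measured TCP pose, the force, the opening and the grip force at its end, in the units of the state.
- ctrl.state(): the state, without advancing time (a new reading comes with each control period).
- ctrl.capture(name): name is "side" or "top" or "wrist"; returns the picture (384x512x3 uint8, blue, green, red); there is no depth.
- ctrl.camera_info(name): a dict with "vfov" (degrees; the focal length in pixels is half the picture's height over the tangent of half this angle, whatever the lens; pixels are square), "cx", "cy" (the principal point, pixels), "rvec" (rotation vector, rad) and "tvec" (3), from world to camera coordinates, as OpenCV has them. Camera axes: x right, y down, z forward; pixel columns grow to the right and rows downward; lengths in m; the calibration is good to about 2 mm. The wrist camera is an equidistant fisheye: a pixel r from the principal point sees the ray r / f radians off the axis. A picture is of the moment at which its call begins: read the wrist's pose just before it. camera_info takes no time and is no camera call; for the wrist camera it gives the pose at the moment of the call.
- ctrl.close_job(): hands the job in; it is judged then, once.
The state is a dict: "time": time; "qpos": joint angles; "qvel": joint speeds; "joint_torque": joint torques, N m; "tool_pos": TCP position; "tcp_rot": TCP orientation; "wrist_force": force on the tool from outside, world axes, zero at the start; "torque": the same for the moment, N m; "opening": finger opening in m; "finger_force": force on a finger pad.
Only numpy, scipy, OpenCV 4.12 (cv2) and the standard library are available. Lean on these libraries where they do the work, as an engineer would, in place of code of your own. Each camera call takes 0.05 s, during which the arm holds its last target. There are 200 camera calls.

### The job

A rough stone has been left on the round wooden display base. Lift it off and set it down gently, without dropping it, in the empty white cardboard tray; then stand the tall crystal point upright in the middle of the base, just as gently.

Things in the scene. Friction and masses are not known exactly. Their poses are not given: they have to be found in the camera images.
- stone_mid (a point): The rough brown stone lying on the display base: a faceted chunk 60 mm long, 42 mm wide and 50 mm high, about 0.2 kg. The point is its centre, 25 mm above its flat underside; x runs along its length, y across its width, z up. Grip it across the width: its sides there are flat and upright from 13 to 36 mm above its underside. A similar, lower stone lies on the table itself and is not the one meant.
- tall_point_mid (a point): The tall crystal point standing on the table: a pale six-sided quartz column with a pointed top, 90 mm high, 36 mm across flats (42 mm across corners), about 0.2 kg; its sides are upright for the lower 57 mm. The point is on its axis half-way up, 45 mm above its foot; z is up, x is square to a pair of flats (flats repeat every 60 degrees), so it is best gripped along x. A short point of the same width, only 52 mm high, stands elsewhere on the table and is the wrong one.
- base_top (a point): The round display base: a light wooden disc 90 mm in diameter and 20 mm high, fixed to the table, with a flush pale light disc 50 mm in diameter in the middle of its top. The point is the centre of its top face; z is up.
- tray_in (a point): The empty white cardboard tray, open at the top and fixed to the table: outside 210 mm along x, 170 mm along y and 35 mm high, walls 5 mm. The point is the centre of its inner floor, 5 mm above the table; x runs along its length, z up. Nothing on the table in reach is taller than the tall point, and 40 mm round the base, the tray and the tall point are kept free of other loose things.
There are look-alikes about, which are no part of the job. There is more than one size of the part that bears base_top; the job needs the largest. Leave any yellow look-alike of the part that bears stone_mid alone.

How it is judged:
By the outcome, as a careful person would: the job done as asked, in the order asked, and still so for the second after the job is handed in, with the robot touching nothing.
It also fails if it takes over 61 s, if anything falls off the work surface, if the arm or the gripper's body presses on something with over 40 N, if the wrist force passes 120 N, or if a joint passes its speed limit or range.

## Working session

There is one attempt and no reset: what is moved stays moved. The work goes in short steps, Python scripts to look and compute and a tool call to move; the robot and the scene stay as the last step left them, time stands still between calls to the robot, and variables do not carry over. Pictures are saved under pics/ and viewed, at most 10 in all, crops included, and the job is handed in when it is done.

Besides the shell and the picture viewer there is one more tool, called after ">>>" in YAML: its name, and indented under it one key for each argument. jog_arm: Moves the arm, as the interface text tells. Its arguments: {"type":"object","properties":{"commands":{"type":"array"},"grip":{"type":"number"},"force":{"type":"number"}},"required":["commands"]}

```bash
mkdir -p pics; ls; cat > h.py <<'E'
import numpy as np, cv2
from workcell import ctrl
def ray(name,u,v,info=None):
    c=info or ctrl.camera_info(name); f=192/np.tan(np.radians(c["vfov"])/2)
    R,_=cv2.Rodrigues(np.array(c["rvec"],float)); t=np.array(c["tvec"],float).ravel()
    x,y=u-c["cx"],v-c["cy"]
    if name=="wrist":
        r=np.hypot(x,y)+1e-9; a=r/f; d=np.array([np.sin(a)*x/r,np.sin(a)*y/r,np.cos(a)])
    else: d=np.array([x/f,y/f,1.])
    return -R.T@t, R.T@d
def onz(name,u,v,z,info=None):
    o,d=ray(name,u,v,info); return o+d*(z-o[2])/d[2]
E
python3 - <<'E'
from h import *
s=ctrl.state()
print({k:np.round(v,3).tolist() for k,v in s.items()})
for n in("top","side","wrist"):
    i=ctrl.camera_info(n); print(n,i, ray(n,256,192))
    im=ctrl.capture(n); cv2.imwrite(f"pics/{n}0.png",im)
a=[cv2.imread(f"pics/{n}0.png") for n in("top","side")]
E
```

```text
pics
{'time': 0.0, 'qpos': [1.051, 0.412, -0.013, 1.597, 0.006, 1.134, -0.082], 'qvel': [0.001, 0.001, -0.0, -0.001, -0.002, -0.0, -0.001], 'joint_torque': [-0.0, -58.796, 0.642, -29.108, -0.054, 0.018, 0.0], 'tool_pos': [0.273, -0.562, 0.186], 'tcp_rot': [[0.9, 0.437, -0.001], [0.437, -0.9, 0.001], [-0.0, -0.002, -1.0]], 'wrist_force': [0.35, -0.305, -0.082], 'torque': [0.018, 0.033, 0.046], 'finger_force': 0.0, 'opening': 0.088}
top {'vfov': 44.9819623597501, 'cx': 266.8260508358508, 'cy': 187.66517718093002, 'rvec': array([ 2.13081112, -2.12381017,  0.18670596]), 'tvec': array([-0.00917919,  0.52226326,  0.99607376])} (array([ 0.33807793, -0.01041612,  1.07266068]), array([ 0.16740879,  0.02615176, -0.98586143]))
side {'vfov': 55.893234452433894, 'cx': 255.98833097589588, 'cy': 191.95818885443407, 'rvec': array([ 0.27196063, -2.583253  ,  1.53408277]), 'tvec': array([0.52377419, 0.11820882, 0.72148315])} (array([0.37906215, 0.67613827, 0.45606971]), array([ 0.19794668, -0.85625112, -0.47712802]))
wrist {'vfov': 65.70646984690485, 'cx': 256.8987254103956, 'cy': 190.4590571666502, 'rvec': array([-2.45627137,  1.53572183,  0.2192899 ]), 'tvec': array([-0.62560468, -0.03495396,  0.39112622])} (array([ 0.34127064, -0.53053525,  0.38425176]), array([-0.25549753, -0.11883489, -0.95947865]))
```

View pics/top0.png

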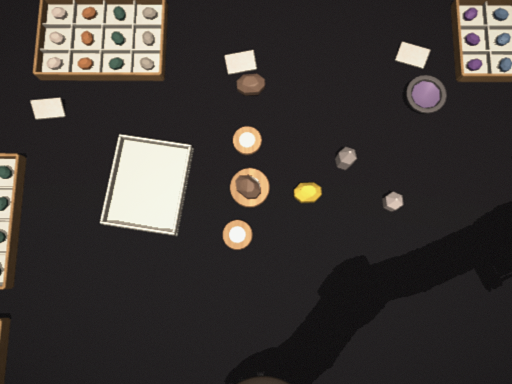

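View pics/side0.png

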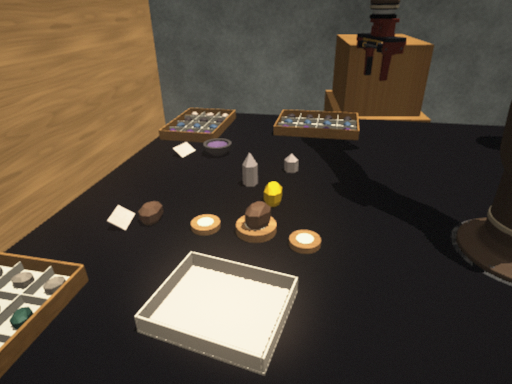

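The top view shows the base with the brown stone at (250,187) and the tray at (147,185). The tall point is at (346,158), the yellow look-alike at (308,192) and the short point at (393,201). In the side view, the tall point is at (250,170) and the base at (256,227).

```bash
python3 - <<'E'
from h import *
t=cv2.imread("pics/top0.png"); s=cv2.imread("pics/side0.png")
def biggest(m,x0,y0,x1,y1):
    k=np.zeros_like(m);k[y0:y1,x0:x1]=m[y0:y1,x0:x1]
    return max(cv2.findContours(k,cv2.RETR_EXTERNAL,cv2.CHAIN_APPROX_NONE)[0],key=cv2.contourArea)
def P(n,c,z): return np.array([onz(n,*p,z) for p in c.reshape(-1,2)])[:,:2]
hsv=cv2.cvtColor(t,cv2.COLOR_BGR2HSV)
for nm,box in dict(base=(225,163,275,213),small1=(228,122,268,158),small2=(218,216,258,254)).items():
    c=biggest((hsv[...,2]>60).astype(np.uint8),*box)
    (x,y),r=cv2.minEnclosingCircle(P("top",c,.02).astype(np.float32)); print(nm,x,y,r, np.hypot(x,y))
c=biggest((hsv[...,2]>60).astype(np.uint8),95,125,200,240)
q=P("top",c,.035).astype(np.float32)*1000; print("tray rim",cv2.minAreaRect(q), cv2.boxPoints(cv2.minAreaRect(q)).round())
# stone in base
g=hsv[...,2]; 
print(hsv[187,[232,238,245,250,255,260,266]].tolist())
m=((g<150)).astype(np.uint8); c=biggest(m,233,170,264,204); r=cv2.minAreaRect(P("top",c,.05).astype(np.float32)*1000); print("stone",r)
# point
c=biggest((g>50).astype(np.uint8),330,140,365,175); q=P("top",c,.03); print("point top",q.mean(0),q.min(0),q.max(0))
gs=s.max(2); c=biggest((gs>60).astype(np.uint8),235,145,265,192); print(cv2.boundingRect(c))
x,y,w,h=cv2.boundingRect(c)
cs=c.reshape(-1,2); ap=cs[cs[:,1].argmin()]; print("apex side",ap, onz("side",*ap,.09)); print("foot",onz("side",x+w/2,y+h-1,0))
a=cv2.resize(t[160:215,220:280],None,fx=6,fy=6,interpolation=cv2.INTER_CUBIC); b=cv2.resize(t[140:195,325:370],None,fx=6,fy=6,interpolation=cv2.INTER_CUBIC)
cv2.imwrite("pics/crop.png",np.hstack([a,b]))
E
```

```text
base 0.5285148024559021 0.0328335240483284 0.047445811331272125 0.5295336974324045
small1 0.6409969925880432 0.040310103446245193 0.03590204939246178 0.6422632240341672
small2 0.4194062352180481 0.0597769133746624 0.03508753329515457 0.42364474446448475
tray rim ((533.28076171875, 265.9162902832031), (180.43960571289062, 215.45472717285156), 81.4524917602539) [[413. 193.]
 [626. 161.]
 [653. 339.]
 [440. 371.]]
[[15, 117, 225], [12, 98, 130], [12, 97, 147], [13, 89, 171], [12, 96, 117], [14, 105, 167], [17, 111, 239]]
stone ((523.8861083984375, 35.65132141113281), (61.23762130737305, 43.894981384277344), 49.95956802368164)
point top [ 0.5958788 -0.1887952] [ 0.56706465 -0.21545709] [ 0.62406435 -0.164498  ]
(242, 152, 17, 35)
apex side [248 152] [ 0.60036188 -0.19476142  0.09      ]
foot [ 0.59044116 -0.17293362  0.        ]
```

View pics/crop.png

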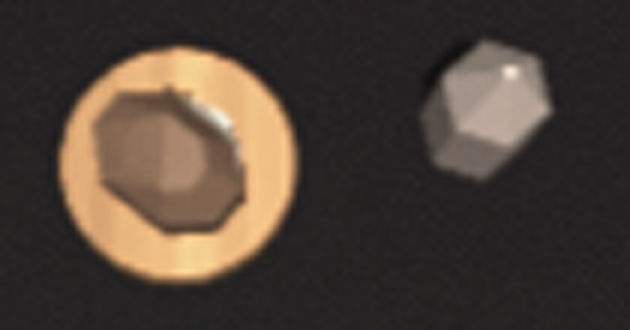

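The crop shows the stone's long axis running from upper left to lower right, at about 50° world yaw. The crystal's hexagon is clear too. Next I hover over the stone, turned to match it.

>>> jog_arm:
  commands:
    - {"dp": [0.02,-0.017,0],"twist": -1}
    - {"dp": [0.05,-0.044,0],"twist": -3}
    - {"dp": [0.087,-0.076,0],"twist": -5}
    - {"dp": [0.123,-0.108,0],"twist": -7}
    - {"dp": [0.16,-0.14,0],"twist": -9}
    - {"dp": [0.196,-0.173,0],"twist": -11}
    - {"dp": [0.233,-0.205,0],"twist": -13}
    - {"dp": [0.27,-0.237,0],"twist": -15}
    - {"dp": [0.306,-0.27,0],"twist": -17}
    - {"dp": [0.343,-0.302,0],"twist": -19}
    - {"dp": [0.38,-0.334,0],"twist": -21}
    - {"dp": [0.416,-0.366,0],"twist": -22}
    - {"dp": [0.45,-0.396,0],"twist": -23}
    - {"dp": [0.475,-0.418,0],"twist": -24}
    - {"dp": [0.486,-0.428,0],"twist": -24}
    - {"dp": [0.486,-0.428,0],"twist": -24}
    - {"dp": [0.486,-0.428,0],"twist": -24}

```text
time: 1.85
tool_pos: [0.5228, 0.0342, 0.1865]
tcp_rot: [[0.644, 0.765, -0.001], [0.765, -0.644, -0.001], [-0.001, -0.0, -1.0]]
wrist_force: [-0.5, -0.4, -0.5]
opening: 0.0879
finger_force: 0.0
```

```bash
python3 - <<'E'
from h import *
s=ctrl.state()
print({k:np.round(s[k],3).tolist() for k in("time","qpos","tool_pos","tcp_rot","wrist_force")})
i=ctrl.camera_info("wrist"); im=ctrl.capture("wrist"); cv2.imwrite("pics/w1.png",im)
import pickle; pickle.dump((i,im,s),open("w1.pkl","wb"))
E
```

```text
{'time': 1.85, 'qpos': [0.221, 0.278, -0.459, 1.816, 0.139, 1.081, -0.989], 'tool_pos': [0.523, 0.034, 0.186], 'tcp_rot': [[0.644, 0.765, -0.001], [0.765, -0.644, -0.001], [-0.001, -0.0, -1.0]], 'wrist_force': [-0.497, -0.356, -0.508]}
```

View pics/w1.png

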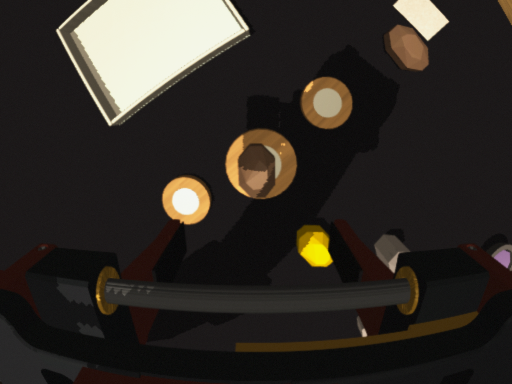

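The wrist view shows the stone at about (257,172), with its length upright in the image and so along tool x. The base is at (261,163), and the fingers straddle the line to the stone.

```bash
python3 - <<'E'
from h import *
import pickle; i,im,s=pickle.load(open("w1.pkl","rb"))
hsv=cv2.cvtColor(im,cv2.COLOR_BGR2HSV); R=np.array(s["tcp_rot"]);p=np.array(s["tool_pos"])
def cont(m,x0,y0,x1,y1):
    k=np.zeros_like(m);k[y0:y1,x0:x1]=m[y0:y1,x0:x1]
    return max(cv2.findContours(k,cv2.RETR_EXTERNAL,cv2.CHAIN_APPROX_NONE)[0],key=cv2.contourArea).reshape(-1,2)
V=hsv[...,2]
c=cont((V>55).astype(np.uint8),215,118,300,203)
q=np.array([onz("wrist",*a,.02,i)[:2] for a in c],np.float32); h=cv2.convexHull(q)
print("base",cv2.minEnclosingCircle(h), cv2.fitEllipse(h))
for r in (150,160,170,180,190):
    print(r,[tuple(x) for x in hsv[r,228:296:4].tolist()])
big=cv2.resize(im[115:210,210:310],None,fx=6,fy=6,interpolation=cv2.INTER_CUBIC); cv2.imwrite("pics/w1c.png",big)
E
```

```text
base ((0.5293669104576111, 0.03340604901313782), 0.04555796459317207) ((0.5293362736701965, 0.033411938697099686), (0.09017551690340042, 0.09044867753982544), 112.46765899658203)
150 [(15, 159, 119), (18, 155, 233), (18, 157, 231), (17, 160, 225), (15, 158, 79), (13, 131, 66), (12, 131, 68), (12, 135, 68), (13, 131, 68), (13, 132, 62), (20, 78, 104), (21, 64, 179), (16, 159, 141), (16, 165, 150), (16, 164, 154), (16, 164, 154), (16, 168, 146)]
160 [(17, 160, 221), (17, 158, 227), (17, 157, 227), (13, 131, 66), (12, 129, 67), (12, 129, 69), (13, 135, 70), (13, 126, 71), (13, 135, 72), (13, 133, 69), (14, 134, 63), (15, 136, 62), (21, 63, 177), (18, 94, 165), (16, 163, 139), (16, 164, 132), (16, 165, 128)]
170 [(19, 152, 238), (18, 155, 235), (19, 153, 238), (13, 133, 111), (13, 136, 126), (14, 136, 141), (13, 134, 120), (12, 123, 95), (14, 127, 92), (13, 122, 90), (13, 131, 84), (13, 140, 71), (22, 63, 175), (19, 99, 154), (16, 167, 133), (16, 166, 138), (16, 168, 140)]
180 [(13, 87, 41), (19, 150, 242), (19, 151, 241), (14, 136, 111), (13, 138, 116), (14, 124, 168), (14, 119, 182), (14, 120, 182), (14, 120, 181), (14, 120, 181), (14, 134, 63), (13, 141, 58), (16, 167, 136), (16, 164, 140), (16, 164, 137), (16, 166, 134), (16, 160, 83)]
190 [(0, 28, 27), (173, 38, 27), (14, 89, 43), (20, 146, 246), (16, 147, 174), (14, 135, 119), (13, 132, 122), (13, 134, 126), (13, 132, 93), (13, 128, 60), (13, 127, 58), (15, 161, 136), (16, 166, 132), (16, 167, 139), (15, 158, 84), (150, 17, 15), (150, 18, 14)]
```

View pics/w1c.png

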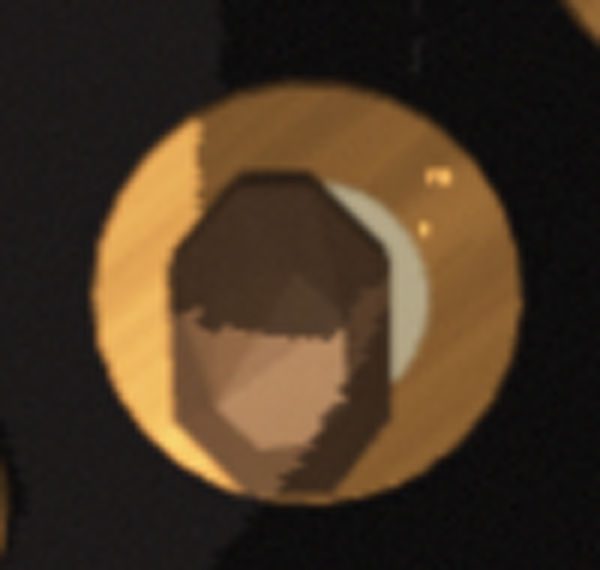

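```bash
python3 - <<'E'
from h import *
import pickle; i,im,s=pickle.load(open("w1.pkl","rb"))
R=np.array(s["tcp_rot"]);p=np.array(s["tool_pos"])
T=lambda cx,cy,z:(R.T@(onz("wrist",210+cx/6-.4,115+cy/6-.4,z,i)-p)*1000).round(1)
for z in(.035,.045,.055):
    print(z,"L",T(168,268,z),T(175,415,z),"R",T(388,250,z),T(390,410,z),"far",T(280,172,z),"near",T(275,493,z))
E
```

```text
0.035 L [ 13.  -22.  151.5] [-17.3 -21.  151.5] R [ 16.7  21.8 151.5] [-16.2  22.7 151.5] far [ 32.2   0.3 151.4] near [-33.8  -0.7 151.5]
0.045 L [ 14.8 -21.3 141.5] [-14.6 -20.3 141.5] R [ 18.3  21.2 141.5] [-13.6  22.  141.5] far [ 33.4   0.3 141.4] near [-30.7  -0.6 141.5]
0.055 L [ 16.5 -20.6 131.5] [-12.  -19.7 131.5] R [ 20.   20.6 131.4] [-11.   21.4 131.5] far [ 34.7   0.4 131.4] near [-27.6  -0.6 131.5]
```

>>> jog_arm:
  commands:
    - {"dp": [0.001,0.0005,0.015],"twist": -1}
    - {"dp": [0.001,0.0005,0.04],"twist": -2}
    - {"dp": [0.001,0.0005,0.07],"twist": -2}
    - {"dp": [0.001,0.0005,0.1],"twist": -2}
    - {"dp": [0.001,0.0005,0.125],"twist": -2}
    - {"dp": [0.001,0.0005,0.145],"twist": -2}
    - {"dp": [0.001,0.0005,0.155],"twist": -2}
    - {"dp": [0.001,0.0005,0.16],"twist": -2}
    - {"dp": [0.001,0.0005,0.16],"twist": -2}
    - {"dp": [0.001,0.0005,0.16],"twist": -2}

```text
time: 2.9
tool_pos: [0.5249, 0.0352, 0.0277]
tcp_rot: [[0.618, 0.787, 0.001], [0.787, -0.618, -0.0], [0.001, 0.001, -1.0]]
wrist_force: [-0.2, -0.1, 0.1]
opening: 0.0878
finger_force: 0.0
```

>>> jog_arm:
  commands:
    - {"dp": [0,0,0],"twist": 0}
    - {"dp": [0,0,0],"twist": 0}
    - {"dp": [0,0,0],"twist": 0}
    - {"dp": [0,0,0],"twist": 0}
    - {"dp": [0,0,0],"twist": 0}
    - {"dp": [0,0,0],"twist": 0}
    - {"dp": [0,0,0],"twist": 0}
    - {"dp": [0,0,0],"twist": 0}
  grip: 30
  force: 20

```text
time: 3.7
tool_pos: [0.5242, 0.0355, 0.027]
tcp_rot: [[0.617, 0.787, -0.0], [0.787, -0.617, 0.0], [-0.0, -0.0, -1.0]]
wrist_force: [-0.6, -0.1, 2.9]
opening: 0.0321
finger_force: 17.5
```

The opening reads 32 mm on a 42 mm stone, so I'm checking before lifting.

```bash
python3 - <<'E'
from h import *
s=ctrl.state(); print({k:np.round(s[k],4).tolist() for k in("time","opening","finger_force","wrist_force","torque","tool_pos")})
a=ctrl.capture("wrist"); b=ctrl.capture("side")
s=ctrl.state(); print(s["opening"],s["finger_force"])
cv2.imwrite("pics/g1.png",np.hstack([cv2.resize(a[60:384,110:410],(400,432)),cv2.resize(b[150:270,205:305],(360,432),interpolation=cv2.INTER_CUBIC)]))
E
```

```text
{'time': 3.7, 'opening': 0.0321, 'finger_force': 17.5027, 'wrist_force': [-0.5691, -0.1319, 2.9099], 'torque': [0.1695, 0.3213, -0.0053], 'tool_pos': [0.5242, 0.0355, 0.027]}
0.032088287133976406 17.533952984958887
```

View pics/g1.png

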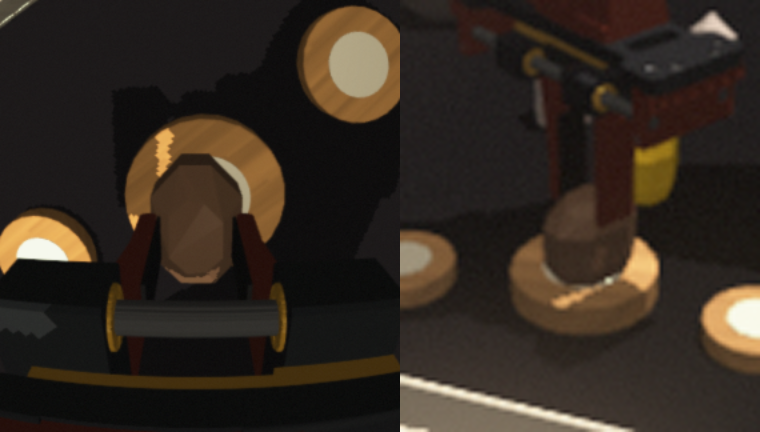

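```bash
python3 - <<'E'
from h import *
s=ctrl.state(); R=np.array(s["tcp_rot"]);p=np.array(s["tool_pos"])
def proj(n,P):
    c=ctrl.camera_info(n); f=192/np.tan(np.radians(c["vfov"])/2); r,_=cv2.Rodrigues(np.array(c["rvec"],float)); q=r@P+np.array(c["tvec"]).ravel()
    if n=="wrist":
        a=np.arctan2(np.hypot(*q[:2]),q[2]); d=q[:2]/np.hypot(*q[:2])*a*f
    else: d=q[:2]/q[2]*f
    return d+[c["cx"],c["cy"]]
for y in(-.028,-.021,.021,.028):
  for z in (0,-.019,-.04):
    P=p+R@[0,y,z]; a=proj("wrist",P); b=proj("side",P)
    print(y,z,"wristcrop",((a-[110,60])*4/3).round(),"sidecrop",((b-[205,150])*3.6).round()+[400,0])
P=np.array([.5294,.0334,.02]); print(((proj("side",P)-[205,150])*3.6).round()+[400,0])
E
```

```text
-0.028 0 wristcrop [142. 206.] sidecrop [621. 277.]
-0.028 -0.019 wristcrop [137. 219.] sidecrop [621. 250.]
-0.028 -0.04 wristcrop [130. 237.] sidecrop [621. 219.]
-0.021 0 wristcrop [154. 206.] sidecrop [613. 272.]
-0.021 -0.019 wristcrop [151. 219.] sidecrop [613. 245.]
-0.021 -0.04 wristcrop [146. 238.] sidecrop [613. 214.]
0.021 0 wristcrop [233. 206.] sidecrop [568. 243.]
0.021 -0.019 wristcrop [236. 220.] sidecrop [568. 216.]
0.021 -0.04 wristcrop [241. 238.] sidecrop [567. 186.]
0.028 0 wristcrop [246. 206.] sidecrop [561. 238.]
0.028 -0.019 wristcrop [250. 219.] sidecrop [561. 212.]
0.028 -0.04 wristcrop [256. 238.] sidecrop [560. 182.]
[583. 264.]
```

```bash
python3 - <<'E'
from h import *
s=ctrl.state(); i=ctrl.camera_info("wrist"); a=ctrl.capture("wrist"); b=ctrl.capture("side"); b0=cv2.imread("pics/side0.png")
cv2.imwrite("pics/w2raw.png",a); cv2.imwrite("pics/s2raw.png",b)
# wrist: base edge from small base top right light disc & base outer points
V=a.max(2)
m=(V>55).astype(np.uint8); k=np.zeros_like(m); k[140:240,200:330]=m[140:240,200:330]
c=max(cv2.findContours(k,cv2.RETR_EXTERNAL,cv2.CHAIN_APPROX_NONE)[0],key=cv2.contourArea).reshape(-1,2)
c=c[c[:,1]<205]
for z in(.02,):
    q=np.array([onz("wrist",*p,z,i)[:2] for p in c]); 
    A=np.c_[2*q,np.ones(len(q))]; r=np.linalg.lstsq(A,(q**2).sum(1),rcond=None)[0]; print("circle",r[:2],np.sqrt(r[2]+r[:2]@r[:2]))
print("cam",ray("wrist",256,192,i)[0],s["tool_pos"])
for r in range(204,232,2): print(r,[int(x) for x in b0[r,240:276:2].max(1)],"|",[int(x) for x in b[r,240:276:2].max(1)])
for r in (206,210,214,218,222,226): print(r,b[r,258:272:2].tolist())
E
```

```text
circle [0.53123246 0.03478338] 0.04357572738204673
cam [0.57134556 0.09356528 0.22511041] [0.52418086 0.03550954 0.02696476]
204 [43, 42, 40, 43, 41, 76, 149, 154, 154, 156, 154, 154, 145, 123, 107, 111, 109, 115] | [35, 35, 35, 35, 42, 49, 76, 74, 77, 72, 49, 46, 48, 49, 48, 94, 106, 107]
206 [44, 44, 40, 41, 71, 124, 155, 157, 158, 160, 160, 164, 137, 128, 126, 111, 87, 85] | [34, 30, 27, 26, 48, 71, 77, 79, 81, 79, 46, 50, 46, 47, 49, 77, 83, 82]
208 [41, 43, 44, 69, 110, 132, 161, 166, 162, 167, 166, 156, 124, 125, 127, 96, 41, 43] | [25, 24, 24, 42, 68, 76, 86, 89, 87, 86, 45, 49, 46, 49, 48, 62, 28, 25]
210 [44, 44, 43, 94, 125, 136, 152, 159, 163, 164, 167, 133, 125, 123, 126, 80, 44, 43] | [25, 27, 26, 63, 70, 73, 83, 85, 85, 78, 48, 50, 50, 52, 60, 56, 26, 24]
212 [41, 46, 48, 121, 128, 142, 153, 154, 152, 158, 155, 124, 126, 117, 105, 60, 42, 45] | [23, 23, 34, 71, 71, 81, 84, 82, 80, 79, 52, 57, 64, 66, 65, 49, 27, 25]
214 [44, 43, 69, 112, 130, 149, 153, 149, 151, 160, 136, 119, 93, 75, 74, 65, 44, 45] | [26, 26, 38, 69, 73, 82, 80, 79, 79, 78, 68, 64, 56, 54, 64, 49, 30,
[... 1292 characters left out ...]
, 111, 115, 121, 186, 155, 142, 117, 116, 120, 119, 120, 184, 129]
206 [[43, 58, 79], [19, 23, 46], [20, 27, 50], [17, 24, 46], [19, 26, 47], [20, 26, 49], [24, 54, 77]]
210 [[42, 57, 78], [20, 25, 48], [20, 26, 50], [21, 26, 50], [23, 31, 52], [32, 44, 60], [31, 42, 56]]
214 [[44, 59, 78], [36, 48, 68], [36, 48, 64], [29, 40, 56], [28, 38, 54], [37, 48, 64], [27, 38, 49]]
218 [[32, 44, 57], [36, 48, 65], [31, 43, 59], [30, 41, 55], [33, 42, 56], [37, 51, 68], [96, 155, 209]]
222 [[37, 50, 66], [37, 53, 70], [31, 40, 55], [31, 45, 61], [30, 39, 54], [76, 123, 170], [121, 194, 241]]
226 [[33, 45, 59], [31, 40, 53], [32, 43, 55], [75, 93, 104], [85, 129, 169], [113, 183, 233], [113, 181, 232]]
```

```bash
python3 - <<'E'
from h import *
import pickle; i,im,s=pickle.load(open("w1.pkl","rb"))
print(ctrl.pinch_z,[x for x in dir(ctrl) if x[0]!="_"])
R=np.array(s["tcp_rot"]);p=np.array(s["tool_pos"])
for uv in((182,225),(338,222)):
    o,d=ray("wrist",*uv,i)if 0 else ray("wrist",*uv,i); o=R.T@(o-p); d=R.T@d
    for z in(0,-.019,-.03,-.04,-.05): print(uv,z,(o+d*(z-o[2])/d[2]).round(4))
i=ctrl.camera_info("wrist");s=ctrl.state();R=np.array(s["tcp_rot"]);p=np.array(s["tool_pos"])
for uv in((110+150*.75,60+213*.75),(110+243*.75,60+213*.75)):
    o,d=ray("wrist",*uv,i); o=R.T@(o-p); d=R.T@d
    for z in(0,-.019,-.03,-.04,-.05): print(uv,z,(o+d*(z-o[2])/d[2]).round(4))
E
```

```text
0.0187 ['Unreachable', 'camera_info', 'capture', 'close_job', 'pinch_z', 'state']
(182, 225) 0 [-0.0087 -0.054   0.    ]
(182, 225) -0.019 [-0.0007 -0.0487 -0.019 ]
(182, 225) -0.03 [ 0.0039 -0.0456 -0.03  ]
(182, 225) -0.04 [ 0.0081 -0.0428 -0.04  ]
(182, 225) -0.05 [ 0.0124 -0.04   -0.05  ]
(338, 222) 0 [-0.0063  0.061   0.    ]
(338, 222) -0.019 [ 0.0015  0.0553 -0.019 ]
(338, 222) -0.03 [ 0.006  0.052 -0.03 ]
(338, 222) -0.04 [ 0.0101  0.0489 -0.04  ]
(338, 222) -0.05 [ 0.0142  0.0459 -0.05  ]
(222.5, 219.75) 0 [-0.0042 -0.0236  0.    ]
(222.5, 219.75) -0.019 [ 0.0034 -0.0212 -0.019 ]
(222.5, 219.75) -0.03 [ 0.0078 -0.0198 -0.03  ]
(222.5, 219.75) -0.04 [ 0.0118 -0.0185 -0.04  ]
(222.5, 219.75) -0.05 [ 0.0158 -0.0173 -0.05  ]
(292.25, 219.75) 0 [-0.0041  0.0266  0.    ]
(292.25, 219.75) -0.019 [ 0.0035  0.0242 -0.019 ]
(292.25, 219.75) -0.03 [ 0.0078  0.0228 -0.03  ]
(292.25, 219.75) -0.04 [ 0.0118  0.0215 -0.04  ]
(292.25, 219.75) -0.05 [ 0.0158  0.0202 -0.05  ]
```

Three things agree: the side view, the wrist view and the 32 mm opening all put the fingertips about 35 mm above the reported TCP. The fingers are holding only the tapering crown. I'll open, go lower in stages and watch the force.

>>> jog_arm:
  commands:
    - {"dp": [0,0,0],"twist": 0}
    - {"dp": [0,0,0],"twist": 0}
    - {"dp": [0,0,0],"twist": 0}
    - {"dp": [0,0,0],"twist": 0}
    - {"dp": [0,0,0],"twist": 0}
    - {"dp": [0,0,0.005],"twist": 0}
    - {"dp": [0,0,0.01],"twist": 0}
    - {"dp": [0,0,0.015],"twist": 0}
    - {"dp": [0,0,0.018],"twist": 0}
    - {"dp": [0,0,0.02],"twist": 0}
    - {"dp": [0,0,0.02],"twist": 0}
    - {"dp": [0,0,0.02],"twist": 0}
  grip: 100

```text
time: 5.1
tool_pos: [0.5243, 0.0354, 0.0069]
tcp_rot: [[0.617, 0.787, 0.0], [0.787, -0.617, 0.0], [0.0, 0.0, -1.0]]
wrist_force: [0.2, 0.8, -0.1]
opening: 0.0877
finger_force: 0.0
```

```bash
python3 - <<'E'
from h import *
s=ctrl.state(); i=ctrl.camera_info("wrist"); a=ctrl.capture("wrist"); b=ctrl.capture("side")
print(np.round(s["wrist_force"],2),s["opening"],s["tool_pos"],ray("wrist",256,192,i)[0])
cv2.imwrite("pics/g2.png",np.hstack([cv2.resize(a[60:384,110:410],(400,432)),cv2.resize(b[150:270,205:305],(360,432),interpolation=cv2.INTER_CUBIC)]))
E
```

```text
[ 0.22  0.81 -0.12] 0.08773084829411774 [0.52433787 0.03544029 0.00687561] [0.57145438 0.09348511 0.20501978]
```

View pics/g2.png

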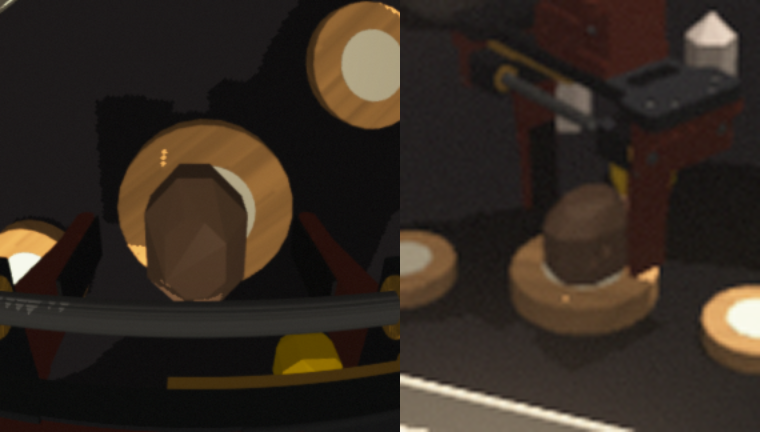

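No contact, even though the reported TCP is below the base's top, so the offset is real. In the side crop the near fingertip ends at about (645,272). I'll work out its true height.

```bash
python3 - <<'E'
from h import *
s=ctrl.state();R=np.array(s["tcp_rot"]);p=np.array(s["tool_pos"])
for c in((632,273),(645,273),(662,266)):
    o,d=ray("side",205+(c[0]-400)/3.6,150+c[1]/3.6); o=R.T@(o-p); d=R.T@d
    for y in(-.044,-.057): print(c,y,(o+d*(y-o[1])/d[1]).round(4))
i=ctrl.camera_info("wrist")
for c in((95,212),(300,212)):
    o,d=ray("wrist",110+c[0]*.75,60+c[1]*.75,i); o=R.T@(o-p); d=R.T@d
    print(c,(o+d*(.0105-o[0])/d[0]).round(4))
E
```

```text
(632, 273) -0.044 [ 0.005  -0.044  -0.0331]
(632, 273) -0.057 [ 0.0165 -0.057  -0.0447]
(645, 273) -0.044 [-0.0049 -0.044  -0.0288]
(645, 273) -0.057 [ 0.0068 -0.057  -0.0405]
(662, 266) -0.044 [-0.0182 -0.044  -0.0279]
(662, 266) -0.057 [-0.0061 -0.057  -0.0396]
(95, 212) [ 0.0105 -0.044  -0.0365]
(300, 212) [ 0.0105  0.048  -0.0363]
```

>>> jog_arm:
  commands:
    - {"dp": [0,0.001,0.004],"twist": 0}
    - {"dp": [0,0.001,0.008],"twist": 0}
    - {"dp": [0,0.001,0.011],"twist": 0}
    - {"dp": [0,0.001,0.014],"twist": 0}
    - {"dp": [0,0.001,0.015],"twist": 0}
    - {"dp": [0,0.001,0.015],"twist": 0}
    - {"dp": [0,0.001,0.015],"twist": 0}

```text
time: 5.9
tool_pos: [0.5251, 0.0348, -0.0081]
tcp_rot: [[0.617, 0.787, 0.0], [0.787, -0.617, 0.0], [0.0, 0.0, -1.0]]
wrist_force: [0.5, -0.6, 0.2]
opening: 0.0879
finger_force: 0.0
```

>>> jog_arm:
  commands:
    - {"dp": [0,0,0],"twist": 0}
    - {"dp": [0,0,0],"twist": 0}
    - {"dp": [0,0,0],"twist": 0}
    - {"dp": [0,0,0],"twist": 0}
    - {"dp": [0,0,0],"twist": 0}
    - {"dp": [0,0,0],"twist": 0}
    - {"dp": [0,0,0],"twist": 0}
    - {"dp": [0,0,0],"twist": 0}
  grip: 30
  force: 20

```text
time: 6.7
tool_pos: [0.5249, 0.0348, -0.0082]
tcp_rot: [[0.617, 0.787, -0.0], [0.787, -0.617, 0.0], [-0.0, -0.0, -1.0]]
wrist_force: [-0.9, 0.9, 0.8]
opening: 0.0416
finger_force: 20.0
```

Opening 41.6 mm at 20 N: a proper grasp across the width. Lift and carry it over the tray.

>>> jog_arm:
  commands:
    - {"dp": [0,0,-0.005],"twist": 0}
    - {"dp": [0,0,-0.015],"twist": 0}
    - {"dp": [0,0,-0.035],"twist": 0}
    - {"dp": [0,0,-0.06],"twist": 0}
    - {"dp": [0,0,-0.08],"twist": 0}
    - {"dp": [0.008,-0.006,-0.09],"twist": 0}
    - {"dp": [0.022,-0.016,-0.09],"twist": 0}
    - {"dp": [0.043,-0.031,-0.09],"twist": 0}
    - {"dp": [0.066,-0.048,-0.09],"twist": 0}
    - {"dp": [0.09,-0.065,-0.09],"twist": 0}
    - {"dp": [0.114,-0.083,-0.09],"twist": 0}
    - {"dp": [0.137,-0.1,-0.09],"twist": 0}
    - {"dp": [0.158,-0.115,-0.09],"twist": 0}
    - {"dp": [0.174,-0.127,-0.09],"twist": 0}
    - {"dp": [0.183,-0.133,-0.09],"twist": 0}
    - {"dp": [0.187,-0.136,-0.09],"twist": 0}
    - {"dp": [0.187,-0.136,-0.09],"twist": 0}
    - {"dp": [0.187,-0.136,-0.09],"twist": 0}

```text
time: 8.5
tool_pos: [0.5336, 0.2645, 0.0817]
tcp_rot: [[0.618, 0.786, -0.0], [0.786, -0.618, -0.001], [-0.001, 0.0, -1.0]]
wrist_force: [-0.6, -0.6, -3.1]
opening: 0.0416
finger_force: 20.0
```

```bash
python3 - <<'E'
from h import *
s=ctrl.state(); a=ctrl.capture("wrist"); b=ctrl.capture("side")
print(s["time"],s["opening"],s["tool_pos"],np.round(s["wrist_force"],2))
cv2.imwrite("pics/g3.png",np.hstack([cv2.resize(a,(400,300)),cv2.resize(b,(400,300))]))
E
```

```text
8.5 0.04155757669192906 [0.53358907 0.26453706 0.08168342] [-0.57 -0.65 -3.09]
```

View pics/g3.png

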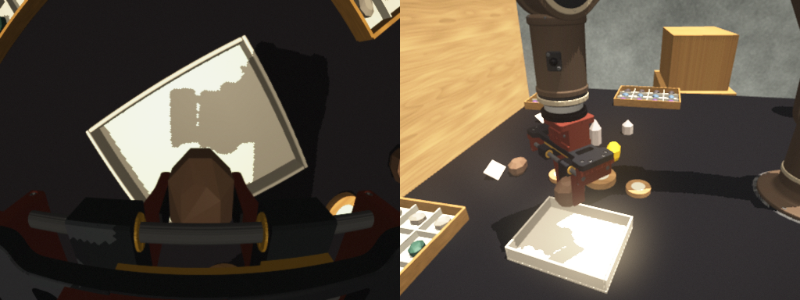

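The stone hangs level in the fingers, with the tray below. I'll check the tray corners from this view: (245,38), (307,167) and (88,130) in the half-size picture.

```bash
python3 - <<'E'
from h import *
q=[onz("wrist",x*1.28,y*1.28,.035)[:2] for x,y in((245,38),(307,167),(88,130))]
print(np.round(q,3),np.linalg.norm(q[0]-q[1]),np.linalg.norm(q[0]-q[2]),"centre",(q[1]+q[2])/2)
E
```

```text
[[0.648 0.333]
 [0.625 0.169]
 [0.448 0.366]] 0.16571519822489555 0.20296245066113244 centre [0.53631315 0.267802  ]
```

>>> jog_arm:
  commands:
    - {"dp": [0.002,0,0.008],"twist": 0}
    - {"dp": [0.003,0,0.023],"twist": 0}
    - {"dp": [0.003,0,0.043],"twist": 0}
    - {"dp": [0.003,0,0.063],"twist": 0}
    - {"dp": [0.003,0,0.08],"twist": 0}
    - {"dp": [0.003,0,0.09],"twist": 0}
    - {"dp": [0.003,0,0.096],"twist": 0}
    - {"dp": [0.003,0,0.099],"twist": 0}
    - {"dp": [0.003,0,0.101],"twist": 0}
    - {"dp": [0.003,0,0.102],"twist": 0}
    - {"dp": [0.003,0,0.103],"twist": 0}
    - {"dp": [0.003,0,0.103],"twist": 0}
    - {"dp": [0.003,0,0.103],"twist": 0}

```text
time: 9.9
tool_pos: [0.5355, 0.2683, -0.0209]
tcp_rot: [[0.617, 0.787, 0.0], [0.787, -0.617, 0.0], [0.0, 0.0, -1.0]]
wrist_force: [-0.1, 1.0, -2.6]
opening: 0.0416
finger_force: 20.0
```

>>> jog_arm:
  commands:
    - {"dp": [0,0,0.0005],"twist": 0}
    - {"dp": [0,0,0.001],"twist": 0}
    - {"dp": [0,0,0.001],"twist": 0}
    - {"dp": [0,0,0.001],"twist": 0}

```text
time: 10.3
tool_pos: [0.5353, 0.2682, -0.0222]
tcp_rot: [[0.617, 0.787, -0.0], [0.787, -0.617, -0.0], [-0.0, -0.0, -1.0]]
wrist_force: [0.7, -0.1, -2.7]
opening: 0.0421
finger_force: 20.0
```

>>> jog_arm:
  commands:
    - {"dp": [0,0,0.0005],"twist": 0}
    - {"dp": [0,0,0.001],"twist": 0}
    - {"dp": [0,0,0.001],"twist": 0}
    - {"dp": [0,0,0.001],"twist": 0}

```text
time: 10.7
tool_pos: [0.5353, 0.2683, -0.0231]
tcp_rot: [[0.617, 0.787, 0.0], [0.787, -0.617, 0.0], [0.0, 0.0, -1.0]]
wrist_force: [-0.1, -1.1, -2.5]
opening: 0.0416
finger_force: 20.0
```

>>> jog_arm:
  commands:
    - {"dp": [0,0,0.0005],"twist": 0}
    - {"dp": [0,0,0.001],"twist": 0}
    - {"dp": [0,0,0.001],"twist": 0}
    - {"dp": [0,0,0.001],"twist": 0}

```text
time: 11.1
tool_pos: [0.5354, 0.2682, -0.0232]
tcp_rot: [[0.617, 0.787, 0.0], [0.787, -0.617, -0.0], [0.0, 0.001, -1.0]]
wrist_force: [-3.4, -2.3, 7.9]
opening: 0.0419
finger_force: 20.0
```

Touchdown: the vertical force went from −2.5 to +7.9 N. Release and rise.

>>> jog_arm:
  commands:
    - {"dp": [0,0,0],"twist": 0}
    - {"dp": [0,0,0],"twist": 0}
    - {"dp": [0,0,0],"twist": 0}
    - {"dp": [0,0,0],"twist": 0}
    - {"dp": [0,0,0],"twist": 0}
    - {"dp": [0,0,0],"twist": 0}
    - {"dp": [0,0,-0.01],"twist": 0}
    - {"dp": [0,0,-0.03],"twist": 0}
    - {"dp": [0,0,-0.06],"twist": 0}
    - {"dp": [0,0,-0.09],"twist": 0}
    - {"dp": [0,0,-0.12],"twist": 0}
    - {"dp": [0,0,-0.15],"twist": 0}
    - {"dp": [0,0,-0.165],"twist": 0}
    - {"dp": [0,0,-0.17],"twist": 0}
    - {"dp": [0,0,-0.17],"twist": 0}
  grip: 100
  force: 20

```text
time: 12.6
tool_pos: [0.5353, 0.2681, 0.1459]
tcp_rot: [[0.617, 0.787, 0.0], [0.787, -0.617, -0.0], [0.0, 0.0, -1.0]]
wrist_force: [-0.5, 0.5, -0.5]
opening: 0.0878
finger_force: 0.0
```

```bash
python3 - <<'E'
from h import *
s=ctrl.state(); print(s["time"],s["tool_pos"],s["opening"])
t=cv2.imread("pics/top0.png"); b=cv2.imread("pics/side0.png")
# top view point hexagon: crop2 pixel->image
f=lambda x,y:(325+(x-360)/6-.4,140+y/6-.4)
# crown ring corners (upright sides end at z=.057) ; foot corners z=0
for p in((487,40),(543,58),(551,107)): print("shoulder",p,onz("top",*f(*p),.057)[:2].round(4))
print("apex",onz("top",*f(511,72),.09)[:2])
for p in((483,180),(433,160),(421,115)): print("foot",p,onz("top",*f(*p),0)[:2].round(4))
o1,d1=ray("side",248,152); o2,d2=ray("top",*f(511,72))
A=np.c_[d1,-d2]; k=np.linalg.lstsq(A,o2-o1,rcond=None)[0]; print(o1+d1*k[0],o2+d2*k[1])
E
```

```text
12.6 [0.53531216 0.26806621 0.14587518] 0.08778053306007125
shoulder (487, 40) [ 0.616  -0.1856]
shoulder (543, 58) [ 0.6091 -0.2065]
shoulder (551, 107) [ 0.5902 -0.2089]
apex [ 0.59500905 -0.1883215 ]
foot (483, 180) [ 0.5746 -0.1923]
foot (433, 160) [ 0.5826 -0.1728]
foot (421, 115) [ 0.6009 -0.1685]
[ 0.59846447 -0.18729438  0.09313866] [ 0.59443415 -0.18792343  0.09219876]
```

>>> jog_arm:
  commands:
    - {"dp": [-0.01,0.01,0],"twist": -1}
    - {"dp": [-0.03,0.031,0],"twist": -2}
    - {"dp": [-0.058,0.06,0],"twist": -4}
    - {"dp": [-0.088,0.09,0],"twist": -5}
    - {"dp": [-0.118,0.121,0],"twist": -7}
    - {"dp": [-0.148,0.152,0],"twist": -8}
    - {"dp": [-0.178,0.182,0],"twist": -10}
    - {"dp": [-0.208,0.213,0],"twist": -11}
    - {"dp": [-0.238,0.244,0],"twist": -13}
    - {"dp": [-0.268,0.275,0],"twist": -14}
    - {"dp": [-0.295,0.302,0],"twist": -15}
    - {"dp": [-0.314,0.322,0],"twist": -16}
    - {"dp": [-0.322,0.33,0],"twist": -16}
    - {"dp": [-0.322,0.33,0],"twist": -16}
    - {"dp": [-0.322,0.33,0],"twist": -16}

```text
time: 14.1
tool_pos: [0.5959, -0.1866, 0.145]
tcp_rot: [[0.375, 0.927, -0.001], [0.927, -0.375, 0.002], [0.001, -0.002, -1.0]]
wrist_force: [0.1, -0.3, 0.2]
opening: 0.0877
finger_force: 0.0
```

```bash
python3 - <<'E'
from h import *
s=ctrl.state()
i=ctrl.camera_info("wrist"); im=ctrl.capture("wrist"); t=ctrl.capture("top")
import pickle; pickle.dump((i,im,s,t),open("w2.pkl","wb"))
print(np.round(s["qpos"],2))
o,d=0,0
R=np.array(s["tcp_rot"]);p=np.array(s["tool_pos"])
r,_=cv2.Rodrigues(np.array(i["rvec"]))
x,y=[],[]
def proj(P):
    q=r@P+np.array(i["tvec"]).ravel();f=192/np.tan(np.radians(i["vfov"])/2);a=np.arctan2(np.hypot(*q[:2]),q[2]);return q[:2]/np.hypot(*q[:2])*a*f+[i["cx"],i["cy"]]
c=proj(np.array([.596,-.189,.06])).round().astype(int); print(c)
x0,y0=c[0]-55,c[1]-60; print(x0,y0)
a=cv2.resize(im[y0:y0+110,x0:x0+110],(550,550),interpolation=cv2.INTER_CUBIC)
b=cv2.resize(t[130:240,100:160],(250,458),interpolation=cv2.INTER_CUBIC)
b=np.vstack([b,np.zeros((92,250,3),np.uint8)]); cv2.imwrite("pics/w2c.png",np.hstack([a,b]))
E
```

```text
[ 0.53  0.48 -0.42  1.62  0.21  1.08 -0.34]
[257 186]
202 126
```

View pics/w2c.png

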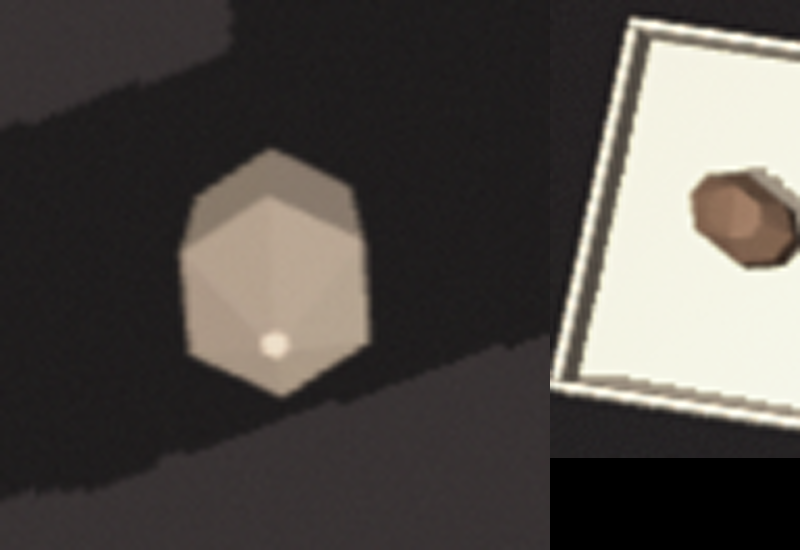

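The stone sits well inside the tray. The crystal's shoulder hexagon has corners at (270,196), (362,238), (370,343), (282,396), (188,353) and (180,250) in the crop.

```bash
python3 - <<'E'
from h import *
import pickle; i,im,s,t=pickle.load(open("w2.pkl","rb"))
R=np.array(s["tcp_rot"]);p=np.array(s["tool_pos"])
f=lambda x,y:(202+x/5-.4,126+y/5-.4)
q=np.array([R.T@(onz("wrist",*f(*c),.057,i)-p) for c in((270,196),(362,238),(370,343),(282,396),(188,353),(180,250))])[:,:2]*1000
c=q.mean(0); print(q.round(1).tolist(),"c",c); d=q-c
print("r",np.hypot(*d.T).round(1)); a=np.degrees(np.arctan2(d[:,1],d[:,0])); print("ang mod60",(a%60).round(1))
fq=np.array([R.T@(onz("wrist",*f(*k),0,i)-p) for k in((270,148),(352,187),(195,197))])[:,:2]*1000
print("foot",fq.round(1), "apex",(R.T@(onz("wrist",*f(275,345),.09,i)-p)*1000).round(1), (p+R@[c[0]/1000,c[1]/1000,0]))
E
```

```text
[[18.4, -0.4], [10.0, 17.7], [-11.7, 19.7], [-22.9, 2.0], [-13.8, -17.0], [7.5, -18.3]] c [-2.10406149  0.62179704]
r [20.5 20.9 21.3 20.9 21.2 21.2]
ang mod60 [57.  54.8 56.6 56.2 56.3 56.9]
foot [[ 18.6  -0.7]
 [  9.4  18.5]
 [  7.  -18.4]] apex [-2.1  0.6 55. ] [ 0.59568717 -0.18880703  0.1449892 ]
```

>>> jog_arm:
  commands:
    - {"dp": [0,-0.0005,0],"twist": -2}
    - {"dp": [0,-0.0005,0.005],"twist": -4}
    - {"dp": [0,-0.0005,0.015],"twist": -4}
    - {"dp": [0,-0.0005,0.035],"twist": -4}
    - {"dp": [0,-0.0005,0.06],"twist": -4}
    - {"dp": [0,-0.0005,0.085],"twist": -4}
    - {"dp": [0,-0.0005,0.107],"twist": -4}
    - {"dp": [0,-0.0005,0.125],"twist": -4}
    - {"dp": [0,-0.0005,0.138],"twist": -4}
    - {"dp": [0,-0.0005,0.145],"twist": -4}
    - {"dp": [0,-0.0005,0.148],"twist": -4}
    - {"dp": [0,-0.0005,0.148],"twist": -4}
    - {"dp": [0,-0.0005,0.148],"twist": -4}

```text
time: 15.5
tool_pos: [0.5963, -0.1887, -0.0014]
tcp_rot: [[0.311, 0.95, 0.001], [0.95, -0.311, -0.0], [0.0, 0.001, -1.0]]
wrist_force: [0.1, -0.4, 0.1]
opening: 0.0879
finger_force: 0.0
```

>>> jog_arm:
  commands:
    - {"dp": [0,0,0.003],"twist": 0}
    - {"dp": [0,0,0.006],"twist": 0}
    - {"dp": [0,0,0.009],"twist": 0}
    - {"dp": [0,0,0.009],"twist": 0}
    - {"dp": [0,0,0.009],"twist": 0}

```text
time: 16.0
tool_pos: [0.5956, -0.1886, -0.0113]
tcp_rot: [[0.311, 0.95, -0.0], [0.95, -0.311, 0.0], [-0.0, -0.0, -1.0]]
wrist_force: [-0.7, -0.3, 0.4]
opening: 0.0879
finger_force: 0.0
```

>>> jog_arm:
  commands:
    - {"dp": [0,0,0],"twist": 0}
    - {"dp": [0,0,0],"twist": 0}
    - {"dp": [0,0,0],"twist": 0}
    - {"dp": [0,0,0],"twist": 0}
    - {"dp": [0,0,0],"twist": 0}
    - {"dp": [0,0,0],"twist": 0}
    - {"dp": [0,0,0],"twist": 0}
    - {"dp": [0,0,0],"twist": 0}
    - {"dp": [0,0,0],"twist": 0}
  grip: 25
  force: 20

```text
time: 16.9
tool_pos: [0.5957, -0.1886, -0.0112]
tcp_rot: [[0.311, 0.95, -0.0], [0.95, -0.311, -0.0], [-0.0, -0.0, -1.0]]
wrist_force: [-0.1, 0.7, 0.1]
opening: 0.0362
finger_force: 20.0
```

```bash
python3 - <<'E'
from h import *
s=ctrl.state(); print({k:np.round(s[k],4).tolist() for k in("time","opening","finger_force","wrist_force","torque","tool_pos","tcp_rot")})
E
```

```text
{'time': 16.9, 'opening': 0.0362, 'finger_force': 20.0, 'wrist_force': [-0.149, 0.7269, 0.143], 'torque': [-0.0405, 0.0412, -0.0104], 'tool_pos': [0.5957, -0.1886, -0.0112], 'tcp_rot': [[0.3109, 0.9504, -0.0002], [0.9504, -0.3109, -0.0], [-0.0, -0.0001, -1.0]]}
```

36.2 mm across flats, centred. Lift and carry to the base.

>>> jog_arm:
  commands:
    - {"dp": [0,0,-0.004],"twist": 0}
    - {"dp": [0,0,-0.014],"twist": 0}
    - {"dp": [0,0,-0.032],"twist": 0}
    - {"dp": [0,0,-0.054],"twist": 0}
    - {"dp": [0,0,-0.076],"twist": 0}
    - {"dp": [0,0,-0.092],"twist": 0}
    - {"dp": [0.006,-0.004,-0.1],"twist": 0}
    - {"dp": [0.019,-0.013,-0.1],"twist": 0}
    - {"dp": [0.038,-0.026,-0.1],"twist": 0}
    - {"dp": [0.06,-0.042,-0.1],"twist": 0}
    - {"dp": [0.083,-0.058,-0.1],"twist": 0}
    - {"dp": [0.106,-0.074,-0.1],"twist": 0}
    - {"dp": [0.129,-0.089,-0.1],"twist": 0}
    - {"dp": [0.151,-0.105,-0.1],"twist": 0}
    - {"dp": [0.17,-0.118,-0.1],"twist": 0}
    - {"dp": [0.183,-0.127,-0.1],"twist": 0}
    - {"dp": [0.1905,-0.132,-0.1],"twist": 0}
    - {"dp": [0.1905,-0.132,-0.1],"twist": 0}
    - {"dp": [0.1905,-0.132,-0.1],"twist": 0}

```text
time: 18.8
tool_pos: [0.5292, 0.033, 0.0885]
tcp_rot: [[0.311, 0.95, -0.001], [0.95, -0.311, -0.0], [-0.001, -0.0, -1.0]]
wrist_force: [-0.1, 0.3, -2.8]
opening: 0.036
finger_force: 20.0
```

>>> jog_arm:
  commands:
    - {"dp": [0,0,0.01],"twist": 0}
    - {"dp": [0,0,0.025],"twist": 0}
    - {"dp": [0,0,0.042],"twist": 0}
    - {"dp": [0,0,0.054],"twist": 0}
    - {"dp": [0,0,0.06],"twist": 0}
    - {"dp": [0,0,0.06],"twist": 0}
    - {"dp": [0,0,0.06],"twist": 0}
    - {"dp": [0,0,0.06],"twist": 0}

```text
time: 19.6
tool_pos: [0.5301, 0.0335, 0.0295]
tcp_rot: [[0.311, 0.95, 0.001], [0.95, -0.311, 0.0], [0.0, 0.001, -1.0]]
wrist_force: [-0.7, 0.0, -1.9]
opening: 0.0359
finger_force: 20.0
```

```bash
python3 - <<'E'
from h import *
s=ctrl.state(); i=ctrl.camera_info("wrist"); a=ctrl.capture("wrist"); b=ctrl.capture("side"); t=ctrl.capture("top")
print({k:np.round(s[k],4).tolist() for k in("time","opening","wrist_force","tool_pos")})
cv2.imwrite("pics/w3.png",a)
V=a.max(2); hsv=cv2.cvtColor(a,cv2.COLOR_BGR2HSV)
m=((hsv[...,1]>120)&(V>45)&(hsv[...,0]>9)&(hsv[...,0]<24)).astype(np.uint8)
r,_=cv2.Rodrigues(np.array(i["rvec"]));f=192/np.tan(np.radians(i["vfov"])/2)
def proj(P):
    q=r@P+np.array(i["tvec"]).ravel();k=np.arctan2(np.hypot(*q[:2]),q[2]);return q[:2]/np.hypot(*q[:2])*k*f+[i["cx"],i["cy"]]
# base arc: best circle from outer contour points in the predicted neighbourhood, RANSAC-free: keep points 38..52 mm from prior
ys,xs=np.nonzero(m-cv2.erode(m,np.ones((3,3),np.uint8)))
q=np.array([onz("wrist",x,y,.02,i)[:2] for x,y in zip(xs,ys)]); pr=np.array([.5294,.0334])
for _ in range(5):
    d=np.hypot(*(q-pr).T); k=q[(d>.042)&(d<.049)]
    A=np.c_[2*k,np.ones(len(k))]; w=np.linalg.lstsq(A,(k**2).sum(1),rcond=None)[0]; pr=w[:2]
print("base",pr,np.sqrt(w[2]+pr@pr),len(k))
cv2.imwrite("pics/g4.png",np.hstack([cv2.resize(a[60:384,110:410],(400,432)),cv2.resize(b[130:250,205:305],(360,432),interpolation=cv2.INTER_CUBIC)]))
E
```

```text
{'time': 19.6, 'opening': 0.0359, 'wrist_force': [-0.6631, 0.0176, -1.9353], 'tool_pos': [0.5301, 0.0335, 0.0295]}
base [0.53037902 0.03446732] 0.04420104469444906 349
```

The base agrees to within 1 mm. Lower to 2 mm above, then creep.

>>> jog_arm:
  commands:
    - {"dp": [0,0,0.004],"twist": 0}
    - {"dp": [0,0,0.009],"twist": 0}
    - {"dp": [0,0,0.013],"twist": 0}
    - {"dp": [0,0,0.016],"twist": 0}
    - {"dp": [0,0,0.0175],"twist": 0}
    - {"dp": [0,0,0.0185],"twist": 0}
    - {"dp": [0,0,0.0185],"twist": 0}
    - {"dp": [0,0,0.0185],"twist": 0}

```text
time: 20.55
tool_pos: [0.5296, 0.0335, 0.0104]
tcp_rot: [[0.311, 0.95, 0.0], [0.95, -0.311, 0.0], [0.0, 0.0, -1.0]]
wrist_force: [0.7, 0.4, -2.5]
opening: 0.0363
finger_force: 20.0
```

>>> jog_arm:
  commands:
    - {"dp": [0,0,0.0005],"twist": 0}
    - {"dp": [0,0,0.001],"twist": 0}
    - {"dp": [0,0,0.001],"twist": 0}
    - {"dp": [0,0,0.001],"twist": 0}

```text
time: 20.95
tool_pos: [0.5295, 0.0334, 0.0094]
tcp_rot: [[0.311, 0.95, 0.0], [0.95, -0.311, -0.0], [-0.0, 0.0, -1.0]]
wrist_force: [-0.5, 0.5, -1.8]
opening: 0.0357
finger_force: 20.0
```

>>> jog_arm:
  commands:
    - {"dp": [0,0,0.0005],"twist": 0}
    - {"dp": [0,0,0.0008],"twist": 0}
    - {"dp": [0,0,0.0008],"twist": 0}
    - {"dp": [0,0,0.0008],"twist": 0}

```text
time: 21.35
tool_pos: [0.5296, 0.0334, 0.0088]
tcp_rot: [[0.311, 0.95, 0.0], [0.95, -0.311, -0.0], [-0.0, 0.0, -1.0]]
wrist_force: [-1.4, 0.1, 2.1]
opening: 0.036
finger_force: 20.0
```

Contact: −2 N became +2 N. Look once before releasing.

```bash
python3 - <<'E'
from h import *
a=ctrl.capture("wrist"); b=ctrl.capture("side"); t=ctrl.capture("top")
cv2.imwrite("pics/g5.png",np.hstack([cv2.resize(a[60:384,110:410],(400,432)),cv2.resize(b[140:260,205:305],(360,432),interpolation=cv2.INTER_CUBIC)]))
E
```

```text
(no output)
```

View pics/g5.png

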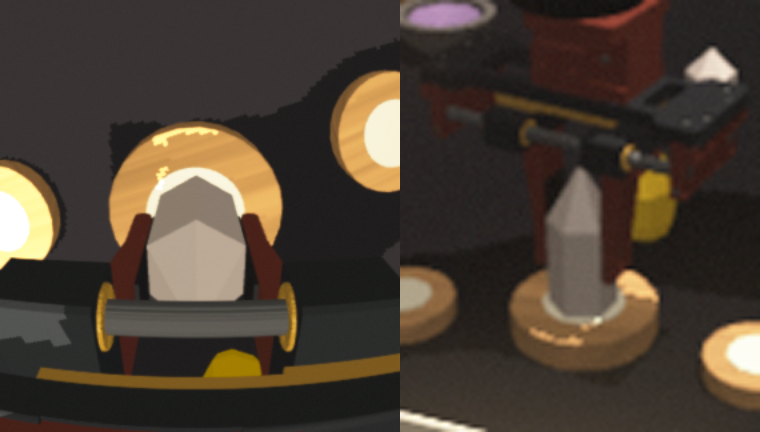

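The crystal stands upright in the middle of the light disc (foot around (580,310) in the side crop). Release, back straight up and hand clear.

>>> jog_arm:
  commands:
    - {"dp": [0,0,0],"twist": 0}
    - {"dp": [0,0,0],"twist": 0}
    - {"dp": [0,0,0],"twist": 0}
    - {"dp": [0,0,0],"twist": 0}
    - {"dp": [0,0,0],"twist": 0}
    - {"dp": [0,0,0],"twist": 0}
    - {"dp": [0,0,0],"twist": 0}
    - {"dp": [0,0,-0.005],"twist": 0}
    - {"dp": [0,0,-0.015],"twist": 0}
    - {"dp": [0,0,-0.035],"twist": 0}
    - {"dp": [0,0,-0.06],"twist": 0}
    - {"dp": [0,0,-0.09],"twist": 0}
    - {"dp": [0,0,-0.12],"twist": 0}
    - {"dp": [0,0,-0.145],"twist": 0}
    - {"dp": [0,0,-0.16],"twist": 0}
    - {"dp": [0,0,-0.165],"twist": 0}
    - {"dp": [0,0,-0.165],"twist": 0}
    - {"dp": [0,0,-0.165],"twist": 0}
  grip: 100

```text
time: 23.3
tool_pos: [0.529, 0.0333, 0.173]
tcp_rot: [[0.311, 0.95, -0.001], [0.95, -0.311, -0.0], [-0.0, -0.001, -1.0]]
wrist_force: [0.3, -0.1, 0.1]
opening: 0.0875
finger_force: 0.0
```

```bash
python3 - <<'E'
from h import *
b=ctrl.capture("side"); s=ctrl.state(); print(s["time"],s["tool_pos"],s["opening"],np.round(s["wrist_force"],2))
g=cv2.cvtColor(b,cv2.COLOR_BGR2HSV)
# crystal: low saturation, moderately bright, above the base
m=((g[...,1]<70)&(g[...,2]>75)).astype(np.uint8); k=np.zeros_like(m); k[170:235,240:275]=m[170:235,240:275]
for r in range(182,232,4):
    x=np.nonzero(k[r])[0]; print(r,(x.min(),x.max()) if len(x) else None)
o,d=0,0
c=ctrl.camera_info("side");R,_=cv2.Rodrigues(c["rvec"]);f=192/np.tan(np.radians(c["vfov"])/2)
for P in((.5294,.0334,.11),(.5294,.0334,.077),(.5294,.0334,.02)):
    q=R@np.array(P)+c["tvec"]; print(P,(q[:2]/q[2]*f+[c["cx"],c["cy"]]).round(1))
E
```

```text
23.35 [0.52888642 0.03333373 0.17266376] 0.08763431640438044 [ 0.65 -0.85 -0.97]
182 None
186 (np.int64(254), np.int64(255))
190 (np.int64(252), np.int64(258))
194 (np.int64(249), np.int64(261))
198 (np.int64(247), np.int64(262))
202 (np.int64(246), np.int64(264))
206 (np.int64(246), np.int64(264))
210 (np.int64(246), np.int64(265))
214 (np.int64(246), np.int64(264))
218 (np.int64(247), np.int64(264))
222 (np.int64(246), np.int64(267))
226 (np.int64(246), np.int64(266))
230 None
(0.5294, 0.0334, 0.11) [255.1 186.8]
(0.5294, 0.0334, 0.077) [255.3 200.7]
(0.5294, 0.0334, 0.02) [255.8 223.4]
```

The crystal is upright with its apex where expected: row 186 seen against 186.8 predicted, column 255. The gripper is clear, so I'm handing in.

```bash
python3 -c "
from workcell import ctrl
print(ctrl.close_job())"
```

```text
the job is handed in; nothing more can be done
None
```

I set the stone down in the tray and stood the tall crystal upright in the middle of the base, both gently, and handed the job in at about 23 s of the 61 s allowed; no verdict came back.

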